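Slide the brass ferrule along its bent rail to the red post

TASK

The brass ferrule ring is next to be fitted: slide it along the bent rail it hangs on, round both bends, until it is up against the red post at the end of that rail. Let go of it there so that it hangs still on the rail, and leave the silver ring on the other rail where it is.

Things in the scene. Friction and masses are not known exactly. Their poses are not given: they have to be found in the camera images.
- rack: Fixed dark board, 220 (x) by 340 (y) by 18 mm, with two alike bent steel rails, 8 mm thick, level, centre lines 120 mm up. Origin: centre of the underside; z up. In its frame (x, y in mm) a rail's centre line runs straight through (c-25, -150), (c-25, -30), (c+25, 30), (c+25, 150), c = -50 on one rail, +50 on the other; no supports but a grey post at y = -150 and a red one at +150.
- red_end (a point): Point midway between the two red end posts, at the rails' height (rack frame: x 0, y 150, z 120 mm; same axes as the rack). The posts, red and grey, are upright, 16 (x) by 12 (y) mm, 128 mm high. A ring touches its red post when its centre is 14 mm short of this point in y (rack y = 136).
- brass_ring_center (a point): Centre of the yellow brass ring, loose, threaded on one of the rails (which one varies), hanging on the part next to the grey post. 44 mm outside, 35 mm inside, 16 mm wide along its axis (the point's y, along the rail), about 70 g. Hanging, its centre is 13.5 mm below the rail's centre line. Can be gripped from above across its 44 mm diameter, a finger either side of the rail.
- silver_ring_center (a point): Centre of the silver-coloured ring, same size, hanging in the same way on the other rail; it is to be left alone.
Things that resemble listed ones, but are neither listed nor needed, are in the scene too. There is more than one size of the part that bears brass_ring_center; the job needs the smallest.

How it is judged:
At the end, for the whole second after the job is handed in: The brass ring hangs on its rail, let go and still (below 0.05 m/s), within 15 mm of being up against the red post: its centre beyond y = 121 mm in the rack's frame (136 mm is full contact). The silver ring's centre is never more than 20 mm from where it began (y of brass_ring_center in the frame of rack above 0.121 m and height (world z) of brass_ring_center above 0.095 m and linear speed of brass_ring below 0.05 m/s); the robot touches nothing.
It fails at once if the silver ring is moved more than 20 mm (distance of silver_ring_center from where it was at the start of the episode above 0.02 m).
It also fails if it takes over 48 s, if anything falls off the work surface, if the arm or the gripper's body presses on something with over 40 N, if the wrist force passes 120 N, or if a joint passes its speed limit or range.

ROBOT

A 7-joint arm with a two-finger parallel gripper is mounted at the origin on the work surface. World frame = base frame: x ahead of the robot, y to its left, z up, the work surface at z = 0. Lengths are in m, angles in rad, forces in N, time in s.
With the tool pointing down it reaches from about 0.4 to 0.875 m from the base axis. Payload 19.3 kg.
Tool frame: the origin (TCP) lies between the finger pads; the fingertips stand 17 mm ahead of it and the grasp point (between the pads) lies 2 mm behind it (bot.tips_ahead is the z of the fingertips in the tool frame, in m); z points along the fingers, y is the direction in which the jaws open and shut (so a half turn about z gives the same grasp; the last joint's range is limited). The gripper opens to 85 mm and grips with 20 to 120 N. Pads are 22 mm wide; open, the fingers measure 114 mm over their backs; the gripper's body (76 mm by 85 mm) begins 54 mm behind the grasp point. The pads swing forward as they close: fully open they stand 13 mm farther back than shut.
Start: joints at [1.256, 0.521, -0.036, 1.599, 0.021, 1.021, -0.113], TCP at [0.151, -0.606, 0.248] pointing down, gripper open.
Joint ranges: [-2.91, 2.91], [-0.3, 2.13], [-1.5, 1.42], [0.17, 2.43], [-1.26, 4.41], [0.16, 1.93], [-2.52, 2.52]. Speed limits (rad/s): [1.89, 1.89, 2.39, 2.39, 3.01, 3.01, 3.01].

INTERFACE

Orientations are given as [roll, pitch, yaw] about the fixed x, y, z axes, in that order (R = Rz(yaw) Ry(pitch) Rx(roll)).
In Python, from workcell import telemetry, cams, job, bot gives the robot as it stands.
- The arm moves only by the tool arm_command, never from a script. Its argument "deltas" is a list of rows, each a list of 7 numbers: the opening, from -1 (shut) to 1 (fully open), so that 0 is half open, then the shift along the tool's x, y, z normalised to -1 to 1, where 1 is 150 mm, then the turn, a rotation vector about the tool's x, y, z normalised to -1 to 1, where 1 is 45 degrees. In form: [[hand, tx, ty, tz, rx, ry, rz], ...]. A call has 1 to 8 rows; each row is the pose to reach, as a shift and turn from the pose commanded when the call began, along the tool's axes at that moment; what a row does not reach only later rows make up. A row lasts 1/8 s, in which the tool goes at most 62.5 mm and 10.7 degrees, less where a joint would pass 70% of its speed; a pose out of reach is approached as far as the arm can. A call with a number of a shift or a turn outside -1 to 1 is refused whole. A call with a gripper value outside its range is refused whole. The fingers move at their own pace and stop on an object; "newtons" is the grip in N (left out, the last holds). Time passes only in rows, so rows that repeat a pose let the fingers close. It gives the time, the measured TCP pose, the force and the opening at its end, in the units of the state.
- telemetry.observe(): the state, without advancing time (a new reading comes with each control period).
- cams.grab_frame(name): name is "scene" or "top" or "wrist"; returns the picture (480x640x3 uint8, blue, green, red); there is no depth.
- cams.get_calibration(name): a dict with "fx", "fy", "cx", "cy" (pixels), "R" (3x3) and "t" (3): a world point X has camera coordinates R X + t. Camera axes: x right, y down, z forward; pixel columns grow to the right and rows downward; lengths in m; the calibration is good to about 2 mm. A picture is of the moment at which its call begins: read the wrist's pose just before it. get_calibration takes no time and is no camera call; for the wrist camera it gives the pose at the moment of the call.
- job.job_done(): hands the job in, once; it reports no verdict.
The state is a dict: "clock": time; "qpos": joint angles; "qd": joint speeds; "joint_efforts": joint torques, N m; "position": TCP position; "tool_rot": TCP orientation; "force": force on the tool from outside, world axes, zero at the start; "moment": the same for the moment, N m; "grip_width": finger opening in m.
Only numpy, scipy, OpenCV 4.12 (cv2) and the standard library are available. Lean on these libraries where they do the work, as an engineer would, in place of code of your own. Each camera call takes 0.05 s, during which the arm holds its last target.

## Working session

There is one attempt and no reset: what is moved stays moved. The work goes in short steps, Python scripts to look and compute and a tool call to move; the robot and the scene stay as the last step left them, time stands still between calls to the robot, and variables do not carry over. Pictures are saved under pics/ and viewed, and the job is handed in when it is done.

Besides the shell and the picture viewer there is one more tool, called after "Call:" in YAML: its name, and indented under it one key for each argument. arm_command: Moves the arm, as the interface text tells. Its arguments: {"type":"object","properties":{"deltas":{"type":"array","items":{"type":"array","items":{"type":"number"}}},"newtons":{"type":"number"}},"required":["deltas"]}

```bash
ls; mkdir -p pics; python3 - <<'E'
from workcell import telemetry, cams, job, bot
import cv2
print(telemetry.observe())
for n in ["scene","top"]:
    cv2.imwrite(f"pics/{n}0.png",cams.grab_frame(n))
    print(n,cams.get_calibration(n))
E
```

```text
pics
{'clock': 0.0, 'qpos': array([ 1.2557997 ,  0.52202524, -0.03630564,  1.60003158,  0.02120471,
        1.02111657, -0.11282354]), 'qd': array([-0.00073131,  0.00051325, -0.00038423, -0.00014586, -0.00039558,
        0.00091453,  0.00019553]), 'joint_efforts': array([ 2.61014893e-04, -9.27103615e+01,  1.98001519e+00, -3.69935381e+01,
        1.79228734e-02,  8.13302526e-03,  5.93361733e-05]), 'position': array([ 0.15134221, -0.60605006,  0.24771054]), 'tool_rot': array([-3.14040133e+00,  1.01896616e-04,  2.44747196e-01]), 'force': array([-0.25994754, -0.48095924, -0.31671578]), 'moment': array([-0.00307977,  0.0155688 ,  0.04276048]), 'grip_width': 0.08558978802648477}
scene {'fx': 442.85532004722154, 'fy': 442.85532004722154, 'cx': 327.55028631823404, 'cy': 238.69216331936406, 'R': array([[-0.75543771,  0.65503082, -0.01576355],
       [ 0.51299605,  0.57632184, -0.63615107],
       [-0.40761368, -0.48865915, -0.77140348]]), 't': array([ 0.41773136, -0.2094317 ,  1.05399538])}
top {'fx': 511.5494805971889, 'fy': 511.5494805971889, 'cx': 316.88120466182966, 'cy': 237.7005326603433, 'R': array([[-0.01641557, -0.99977306, -0.01357771],
       [-0.99332314,  0.01785754, -0.1139748 ],
       [ 0.1141914 ,  0.01161609, -0.99339086]]), 't': array([0.01401632, 0.53336251, 0.72653117])}
```

View pics/scene0.png

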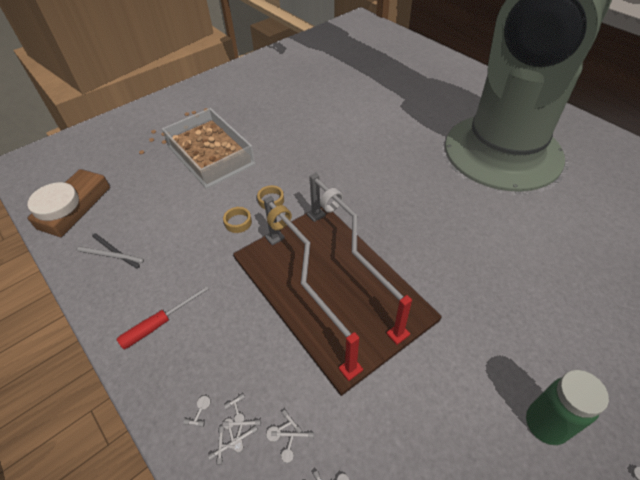

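View pics/top0.png

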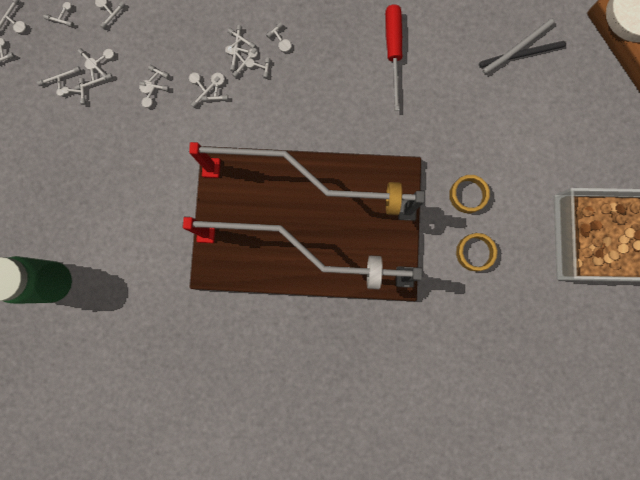

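The brass ring threaded on a rail is at top (395,198). The silver one is at (375,271) on the other rail. Two yellow rings lie loose on the table at (470,194) and (477,252). Next I'll take enlarged crops to confirm which ring is meant, and measure the rack.

```bash
cat > h.py <<'E'
import numpy as np, cv2
from workcell import telemetry, cams, job, bot
def ray(cal,px):
    d=np.array([(px[0]-cal['cx'])/cal['fx'],(px[1]-cal['cy'])/cal['fy'],1.])
    return -cal['R'].T@cal['t'], cal['R'].T@d
def onz(cal,px,z):
    o,d=ray(cal,px); return o+d*(z-o[2])/d[2]
def proj(cal,X):
    c=cal['R']@np.array(X)+cal['t']; return [cal['fx']*c[0]/c[2]+cal['cx'],cal['fy']*c[1]/c[2]+cal['cy']]
E
python3 - <<'E'
from h import *
im=cv2.imread('pics/top0.png'); cal=cams.get_calibration('top')
a=cv2.resize(im[130:310,180:430],None,fx=3,fy=3,interpolation=cv2.INTER_CUBIC); cv2.imwrite('pics/top0c.png',a)
s=cv2.imread('pics/scene0.png'); cv2.imwrite('pics/scene0c.png',cv2.resize(s[165:265,210:360],None,fx=5,fy=5,interpolation=cv2.INTER_CUBIC))
hsv=cv2.cvtColor(im,cv2.COLOR_BGR2HSV)
m=((hsv[...,0]>12)&(hsv[...,0]<30)&(hsv[...,1]>130)&(hsv[...,2]>90)).astype(np.uint8)
n,_,st,c=cv2.connectedComponentsWithStats(m)
for i in range(1,n):
    if st[i,4]>60: print(st[i],c[i],onz(cal,c[i],.008),onz(cal,c[i],.12))
E
```

```text
[598   0  11  13  68] [602.98529412   4.66176471] [ 0.90216797 -0.45754732  0.008     ] [ 0.836374   -0.39197074  0.12      ]
[625  41  15  23 139] [634.07194245  49.63309353] [ 0.82574412 -0.50018963  0.008     ] [ 0.77099877 -0.42844824  0.12      ]
[450 175  40  37 519] [470.13487476 193.13487476] [ 0.60067996 -0.23102925  0.008     ] [ 0.57847221 -0.19820045  0.12      ]
[386 182  16  32 414] [393.87681159 197.45410628] [ 0.59618044 -0.11410946  0.008     ] [ 0.57462318 -0.0981838   0.12      ]
[ 575  197   65   80 4524] [608.10455349 236.1193634 ] [ 0.53060747 -0.43560229  0.008     ] [ 0.51853011 -0.37319831  0.12      ]
[457 233  40  38 545] [477.02018349 251.9706422 ] [ 0.51003329 -0.23684009  0.008     ] [ 0.50093035 -0.20317123  0.12      ]
```

View pics/top0c.png

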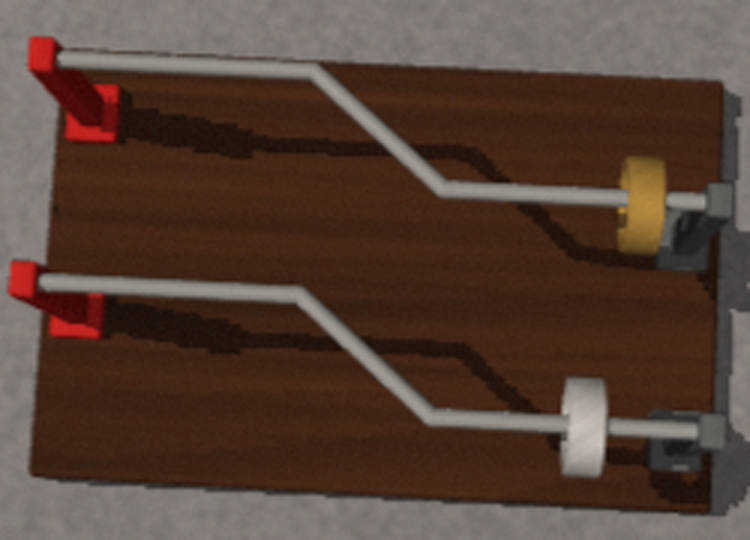

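View pics/scene0c.png

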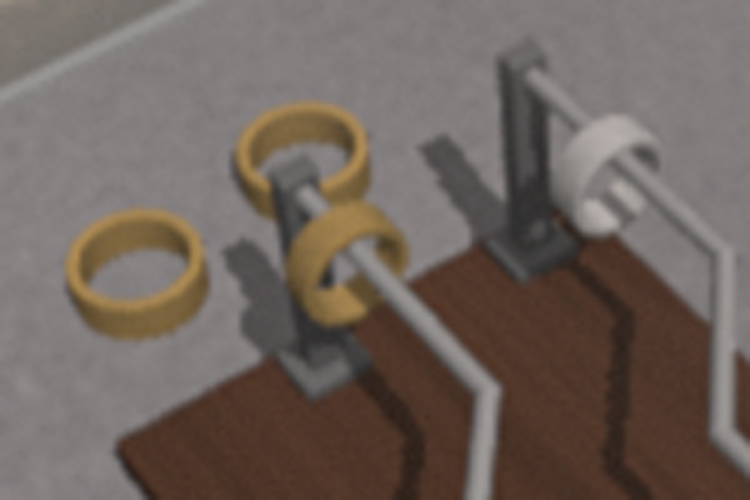

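The threaded ring at top (394,197) fits: it hangs on a rail, and the two loose rings on the table measure about 57 mm across, which is too big. Next is fitting the rack pose from the bends and checking it against the posts.

```bash
python3 - <<'E'
from h import *
cal=cams.get_calibration('top'); cs=cams.get_calibration('scene')
f=lambda p:((p[0]+.5)/3+180-.5,(p[1]+.5)/3+130-.5)
B=[(317,70),(442,188),(301,292),(430,417)]; M=np.array([(75,30),(25,-30),(-25,30),(-75,-30)])/1e3
P=[(43,42),(24,266),(720,189),(713,421)]; MP=np.array([(75,150),(-25,150),(25,-150),(-75,-150)])/1e3
W=np.array([onz(cal,f(p),.124)[:2] for p in B]+[onz(cal,f(p),.128)[:2] for p in P]); A=np.vstack([M,MP])
a0,w0=A.mean(0),W.mean(0); H=(A-a0).T@(W-w0); U,S,V=np.linalg.svd(H); R=V.T@U.T
t=w0-R@a0; yaw=np.arctan2(R[1,0],R[0,0]); print('t',t,'yaw deg',np.degrees(yaw)); print(((W-t)@R-A)*1e3)
np.savez('rack.npz',R=R,t=t)
w=lambda p:R@np.array(p)+t
# ring: top px extents
for z in (.1285,):
  for u in [(386,190),(401,190),(368,270),(382,270)]: print(u,((onz(cal,u,z)[:2]-t)@R)*1e3)
for p in M.tolist()+MP.tolist(): print(p,np.round(proj(cs,[*w(p),.12]),0))
for p in [(.025,-.13),(.025,-.03),(.075,.03),(.075,.136)]: print(p,w(p))
E
```

```text
t [0.56212119 0.02021628] yaw deg -4.2648138652365475
[[-2.79524106 -1.14751935]
 [-2.56877275  0.89472907]
 [-1.72244682 -0.63440853]
 [-2.60645085  0.4660199 ]
 [ 2.16804047 -0.14905577]
 [ 2.3460345  -0.4245451 ]
 [ 2.80771552  0.77972885]
 [ 2.37112098  0.21505092]]
(386, 190) [  28.81298672 -105.4615571 ]
(401, 190) [  29.88486139 -124.87295994]
(368, 270) [-76.25792025 -86.99127579]
(382, 270) [ -75.23583767 -104.80236688]
[0.075, 0.03] [303. 283.]
[0.025, -0.03] [307. 243.]
[-0.025, 0.03] [354. 252.]
[-0.075, -0.03] [355. 216.]
[0.075, 0.15] [352. 340.]
[-0.025, 0.15] [405. 303.]
[0.025, -0.15] [269. 202.]
[-0.075, -0.15] [314. 178.]
(0.025, -0.13) [ 0.57738434 -0.11128291]
(0.025, -0.03) [ 0.58482097 -0.01155981]
(0.075, 0.03) [0.6391445  0.04455573]
(0.075, 0.136) [0.64702733 0.15026222]
```

```bash
cat >> h.py <<'E'
from scipy.spatial.transform import Rotation as Rot
def delta(target,yaw):
    s=telemetry.observe(); T=Rot.from_euler('xyz',s['tool_rot'])
    d=T.inv().apply(np.array(target)-s['position'])/.15
    G=Rot.from_euler('xyz',[np.pi,0,yaw]); r=(T.inv()*G).as_rotvec()/np.radians(45)
    print('clk',round(s['clock'],2),'pos',s['position'].round(4),'rpy',s['tool_rot'].round(3),'q',s['qpos'].round(2),'w',round(s['grip_width'],4),'F',s['force'].round(1)); print('shift',d.round(3),'turn',r.round(3))
_r=np.load('rack.npz')
def W(x,y,z): return [*(_r['R']@np.array([x,y])/1e3+_r['t']),z]
YAW=np.pi/2+np.arctan2(_r['R'][1,0],_r['R'][0,0])
E
python3 -c "
from h import *
delta(W(24,-115,.23),YAW)"
```

```text
clk 0.1 pos [ 0.1514 -0.6061  0.2478] rpy [-3.141  0.     0.245] q [ 1.26  0.52 -0.04  1.6   0.02  1.02 -0.11] w 0.0854 F [-0.7  0.   0.8]
shift [ 3.58  -2.609  0.121] turn [-1.000e-03 -1.000e-03 -1.594e+00]
```

Call:
arm_command:
  deltas:
    - [1,0.33,-0.25,0,0,0,-0.13]
    - [1,0.66,-0.5,0,0,0,-0.26]
    - [1,1,-0.73,0,0,0,-0.4]
    - [1,1,-0.73,0,0,0,-0.4]
    - [1,1,-0.73,0,0,0,-0.4]

```text
clock: 0.72
position: [0.2702, -0.464, 0.2483]
tool_rot: [-3.142, 0.0, 0.559]
force: [-0.5, 0.3, 0.4]
grip_width: 0.0853
```

```bash
python3 -c "
from h import *
delta(W(24,-115,.23),YAW)"
```

```text
clk 0.72 pos [ 0.2702 -0.464   0.2483] rpy [-3.142  0.     0.559] q [ 1.05  0.38 -0.15  1.83  0.07  0.93 -0.15] w 0.0853 F [-0.5  0.3  0.4]
shift [ 3.037 -0.993  0.121] turn [-0.     0.    -1.194]
```

Call:
arm_command:
  deltas:
    - [1,0.33,-0.11,0,0,0,-0.13]
    - [1,0.66,-0.22,0,0,0,-0.26]
    - [1,1,-0.33,0,0,0,-0.4]
    - [1,1,-0.33,0,0,0,-0.4]
    - [1,1,-0.33,0,0,0,-0.4]

```text
clock: 1.35
position: [0.3705, -0.3434, 0.2481]
tool_rot: [-3.141, 0.0, 0.871]
force: [-0.3, -0.9, 0.4]
grip_width: 0.0856
```

```bash
python3 -c "
from h import *
delta(W(24,-115,.23),YAW)"
```

```text
clk 1.35 pos [ 0.3705 -0.3434  0.2481] rpy [-3.141  0.     0.871] q [ 0.85  0.34 -0.28  1.9   0.12  0.91 -0.19] w 0.0856 F [-0.3 -0.9  0.4]
shift [ 2.149 -0.007  0.12 ] turn [-0.001  0.    -0.797]
```

Call:
arm_command:
  deltas:
    - [1,0.33,0,0,0,0,-0.13]
    - [1,0.66,0,0,0,0,-0.26]
    - [1,1,0,0,0,0,-0.4]
    - [1,1,0,0,0,0,-0.4]
    - [1,1,0,0,0,0,-0.4]

```text
clock: 1.98
position: [0.4669, -0.229, 0.248]
tool_rot: [-3.141, 0.001, 1.184]
force: [-0.7, -0.0, 0.1]
grip_width: 0.0854
```

```bash
python3 -c "
from h import *
delta(W(24,-115,.23),YAW)"
```

```text
clk 1.98 pos [ 0.4669 -0.229   0.248 ] rpy [-3.141e+00  1.000e-03  1.184e+00] q [ 0.65  0.38 -0.39  1.86  0.18  0.94 -0.21] w 0.0854 F [-0.7 -0.   0.1]
shift [1.098 0.349 0.119] turn [-0.001  0.001 -0.398]
```

Call:
arm_command:
  deltas:
    - [1,0.33,0.11,0,0,0,-0.13]
    - [1,0.66,0.23,0,0,0,-0.26]
    - [1,1,0.35,0,0,0,-0.4]
    - [1,1,0.35,0,0,0,-0.4]
    - [1,1,0.35,0,0,0,-0.4]

```text
clock: 2.6
position: [0.5719, -0.11, 0.248]
tool_rot: [-3.141, 0.001, 1.498]
force: [0.1, -0.6, -0.6]
grip_width: 0.0852
```

```bash
python3 -c "
from h import *
delta(W(24,-115,.23),YAW)
cv2.imwrite('pics/w1.png',cams.grab_frame('wrist'))
cv2.imwrite('pics/s1.png',cams.grab_frame('scene'))
c=cams.get_calibration('wrist')
for z,y in((.12,-144),(.1285,-123),(.1285,-107),(.12,-30)): print(y,proj(c,W(25,y,z)))
"
```

```text
clk 2.6 pos [ 0.5719 -0.11    0.248 ] rpy [-3.141e+00  1.000e-03  1.498e+00] q [ 0.43  0.49 -0.48  1.7   0.26  1.02 -0.21] w 0.0852 F [ 0.1 -0.6 -0.6]
shift [0.094 0.031 0.12 ] turn [-0.001  0.001  0.002]
-144 [np.float64(325.385900415873), np.float64(258.3036370762404)]
-123 [np.float64(325.9025955857228), np.float64(230.25526669308917)]
-107 [np.float64(326.1203122944078), np.float64(203.94929017647928)]
-30 [np.float64(326.96515311566014), np.float64(62.22740568417919)]
```

View pics/w1.png

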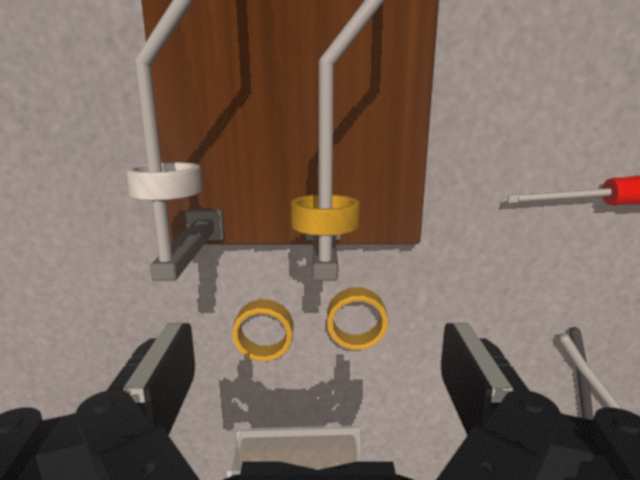

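The wrist view shows the brass ring at (325,215), on the rail where the rack fit predicts it. The silver ring is at (165,181), well clear of the fingers. I'll align over the brass ring and descend.

Call:
arm_command:
  deltas:
    - [1,0.05,0.02,0.1,0,0,0]
    - [1,0.09,0.03,0.3,0,0,0]
    - [1,0.09,0.03,0.5,0,0,0]
    - [1,0.09,0.03,0.7,0,0,0]
    - [1,0.09,0.03,0.85,0,0,0]
    - [1,0.09,0.03,0.95,0,0,0]
    - [1,0.09,0.03,0.95,0,0,0]

```text
clock: 3.58
position: [0.5774, -0.0946, 0.1048]
tool_rot: [-3.14, -0.0, 1.501]
force: [-0.5, 0.3, -0.5]
grip_width: 0.0853
```

```bash
python3 -c "
from h import *
delta(W(24,-115,.1045),YAW)
cv2.imwrite('pics/w2.png',cams.grab_frame('wrist'))
s=cams.grab_frame('scene')
cv2.imwrite('pics/s2.png',cv2.resize(s[120:300,200:440],None,fx=3,fy=3))
"
```

```text
clk 3.58 pos [ 0.5774 -0.0946  0.1048] rpy [-3.14  -0.     1.501] q [ 0.35  0.67 -0.42  1.8   0.38  0.75 -0.34] w 0.0853 F [-0.5  0.3 -0.5]
shift [-0.011  0.001  0.002] turn [-0.002 -0.     0.006]
```

View pics/w2.png

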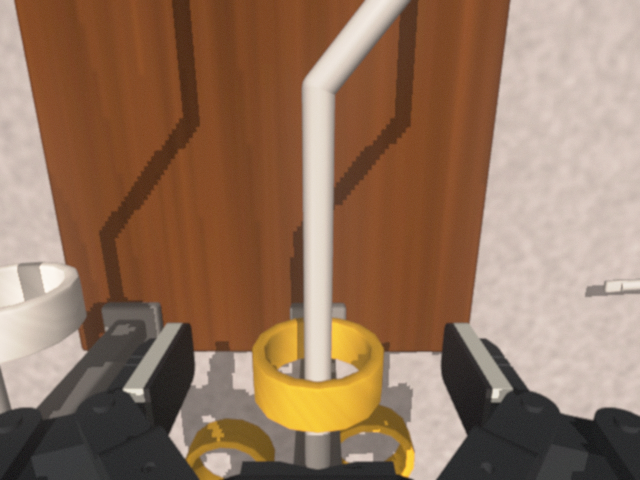

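View pics/s2.png

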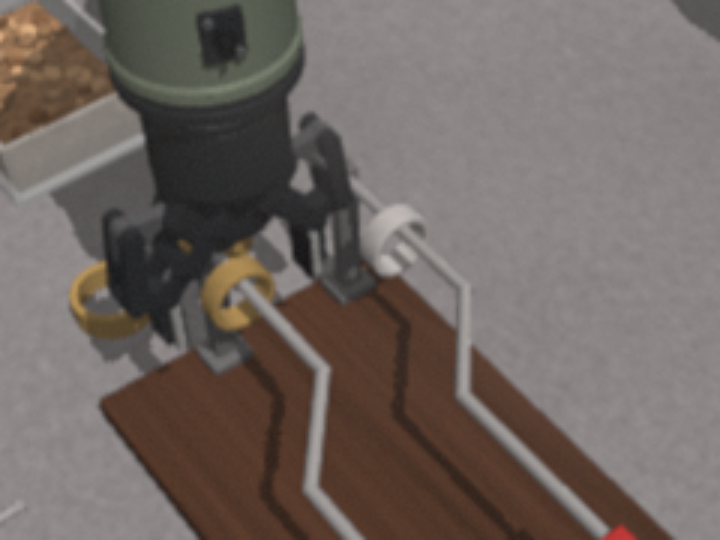

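```bash
python3 -c "
from h import *
c=cams.get_calibration('wrist')
for y in (-123,-107):
  for x,z in((25,.1285),(3,.1065),(47,.1065),(25,.0845)): print(x,y,z,np.round(proj(c,W(x,y,z))))
s=telemetry.observe(); print(((s['position'][:2]-_r['t'])@_r['R']*1e3).round(1))
"
```

```text
25 -123 0.1285 [316. 423.]
3 -123 0.1065 [252. 377.]
47 -123 0.1065 [381. 377.]
25 -123 0.0845 [316. 343.]
25 -107 0.1285 [317. 377.]
3 -107 0.1065 [250. 336.]
47 -107 0.1065 [383. 336.]
25 -107 0.0845 [317. 306.]Traceback (most recent call last):
  File "<string>", line 6, in <module>
    s=telemetry.observe(); print(((s['position'][:2]-_r['t'])@_r['R']*1e3).round(1))
                                                     ^^
NameError: name '_r' is not defined
```

The ring sits about 3–4 mm behind the TCP, toward the grey post. I'll shift back and close.

Call:
arm_command:
  deltas:
    - [1,-0.02,0,0,0,0,0]
    - [0.3,-0.025,0,0,0,0,0]
    - [-0.2,-0.025,0,0,0,0,0]
    - [-0.4,-0.025,0,0,0,0,0]
    - [-0.4,-0.025,0,0,0,0,0]
    - [-0.4,-0.025,0,0,0,0,0]
    - [-0.4,-0.025,0,0,0,0,0]
    - [-0.4,-0.025,0,0,0,0,0]
  newtons: 30

```text
clock: 4.68
position: [0.5779, -0.0985, 0.1061]
tool_rot: [3.141, 0.0, 1.501]
force: [-0.9, -1.0, 5.2]
grip_width: 0.0423
```

```bash
python3 -c "
from h import *
delta(W(25,-117,.115),YAW)
cv2.imwrite('pics/w3.png',cams.grab_frame('wrist'))
"
```

```text
clk 4.67 pos [ 0.5779 -0.0985  0.1061] rpy [3.141 0.    1.501] q [ 0.36  0.67 -0.42  1.8   0.38  0.75 -0.33] w 0.0423 F [-0.9 -1.   5.2]
shift [ 0.001  0.003 -0.059] turn [0.001 0.    0.006]
```

View pics/w3.png

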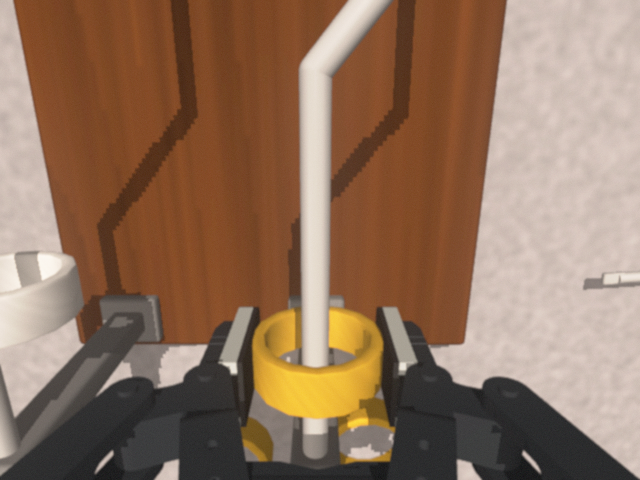

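The ring is gripped: opening 42.3 mm, pads on both sides. I'll lift about 11 mm so the rail runs through its middle, then slide along the first straight.

Call:
arm_command:
  deltas:
    - [-0.4,0,0,-0.04,0,0,0]
    - [-0.4,0,0,-0.07,0,0,0]
    - [-0.4,0,0,-0.07,0,0,0]
    - [-0.4,0.05,0,-0.07,0,0,0]
    - [-0.4,0.13,0,-0.07,0,0,0]
    - [-0.4,0.21,0,-0.07,0,0,0]
    - [-0.4,0.3,0,-0.07,0,0,0]
    - [-0.4,0.3,0,-0.07,0,0,0]
  newtons: 40

```text
clock: 5.72
position: [0.581, -0.0519, 0.1163]
tool_rot: [3.142, -0.0, 1.503]
force: [0.0, -0.3, -0.8]
grip_width: 0.0421
```

```bash
python3 -c "
from h import *
delta(W(25,-40,.117),YAW)
cv2.imwrite('pics/w4.png',cams.grab_frame('wrist'))
"
```

```text
clk 5.72 pos [ 0.581  -0.0519  0.1163] rpy [ 3.142 -0.     1.503] q [ 0.28  0.65 -0.42  1.8   0.37  0.76 -0.4 ] w 0.0421 F [ 0.  -0.3 -0.8]
shift [ 0.204  0.007 -0.004] turn [ 0.    -0.001  0.009]
```

View pics/w4.png

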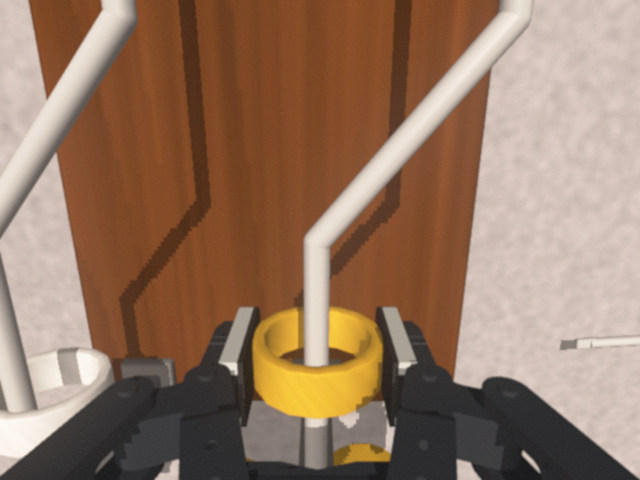

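Call:
arm_command:
  deltas:
    - [-0.4,0.09,0,0,0,0,0]
    - [-0.4,0.18,0,0,0,0,0]
    - [-0.4,0.26,0,0,0,0,0]
    - [-0.4,0.32,0.05,0,0,0,0]
    - [-0.4,0.38,0.1,0,0,0,0]
    - [-0.4,0.44,0.15,0,0,0,0]
    - [-0.4,0.5,0.2,0,0,0,0]
    - [-0.4,0.5,0.2,0,0,0,0]

```text
clock: 6.78
position: [0.6164, 0.0201, 0.1162]
tool_rot: [3.142, -0.0, 1.502]
force: [-0.8, 0.2, 0.1]
grip_width: 0.0421
```

```bash
python3 -c "
from h import *
delta(W(75,32,.117),YAW)
cv2.imwrite('pics/w5.png',cams.grab_frame('wrist'))
"
```

```text
clk 6.78 pos [0.6164 0.0201 0.1162] rpy [ 3.142 -0.     1.502] q [ 0.15  0.7  -0.42  1.71  0.37  0.81 -0.5 ] w 0.0421 F [-0.8  0.2  0.1]
shift [ 0.187  0.14  -0.006] turn [ 0.    -0.001  0.007]
```

View pics/w5.png

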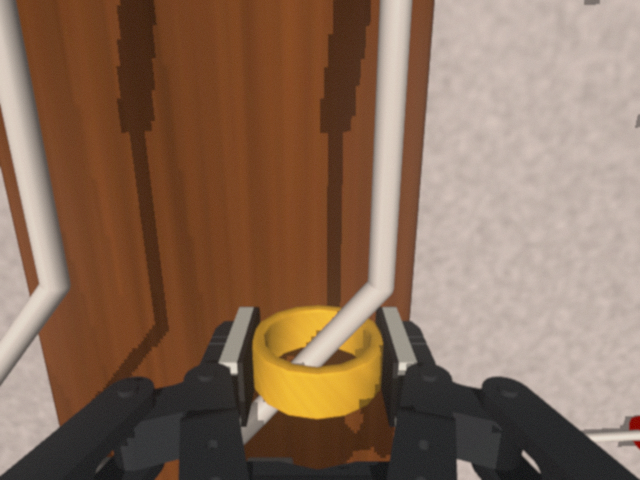

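The rail passes cleanly through the ring on the slanted part, with no contact force. I'll go round the second bend and on toward the red post.

Call:
arm_command:
  deltas:
    - [-0.4,0.06,0.05,0,0,0,0]
    - [-0.4,0.12,0.1,0,0,0,0]
    - [-0.4,0.18,0.14,0,0,0,0]
    - [-0.4,0.28,0.14,0,0,0,0]
    - [-0.4,0.4,0.14,0,0,0,0]
    - [-0.4,0.52,0.14,0,0,0,0]
    - [-0.4,0.6,0.14,0,0,0,0]
    - [-0.4,0.6,0.14,0,0,0,0]

```text
clock: 7.82
position: [0.643, 0.1088, 0.1163]
tool_rot: [-3.142, -0.0, 1.503]
force: [-1.1, -0.3, 0.5]
grip_width: 0.0419
```

```bash
python3 -c "
from h import *
delta(W(75,135,.117),YAW)
cv2.imwrite('pics/w6.png',cams.grab_frame('wrist'))
"
```

```text
clk 7.83 pos [0.643  0.1088 0.1163] rpy [-3.142 -0.     1.503] q [ 0.01  0.74 -0.41  1.61  0.36  0.87 -0.62] w 0.0419 F [-1.1 -0.3  0.5]
shift [ 0.271  0.008 -0.005] turn [-0.    -0.     0.008]
```

View pics/w6.png

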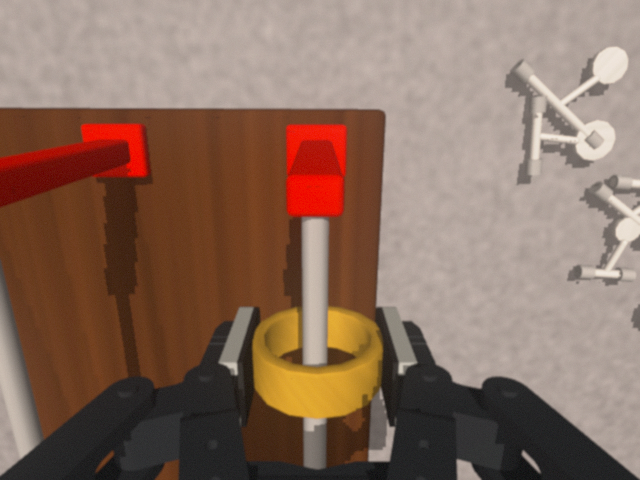

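Call:
arm_command:
  deltas:
    - [-0.4,0.07,0.005,0,0,0,0]
    - [-0.4,0.14,0.005,0,0,0,0]
    - [-0.4,0.2,0.005,0,0,0,0]
    - [-0.4,0.22,0.005,0,0,0,0]
    - [-0.4,0.24,0.005,0,0,0,0]
    - [-0.4,0.24,0.005,0,0,0,0]

```text
clock: 8.62
position: [0.6464, 0.1434, 0.1163]
tool_rot: [-3.142, 0.0, 1.501]
force: [-0.2, 0.8, -0.5]
grip_width: 0.0421
```

```bash
python3 -c "
from h import *
delta(W(75,135,.117),YAW)
cv2.imwrite('pics/w7.png',cams.grab_frame('wrist'))
"
```

```text
clk 8.62 pos [0.6464 0.1434 0.1163] rpy [-3.142  0.     1.501] q [-0.05  0.76 -0.41  1.58  0.36  0.88 -0.66] w 0.0421 F [-0.2  0.8 -0.5]
shift [ 0.039  0.001 -0.005] turn [-0.     0.     0.007]
```

View pics/w7.png

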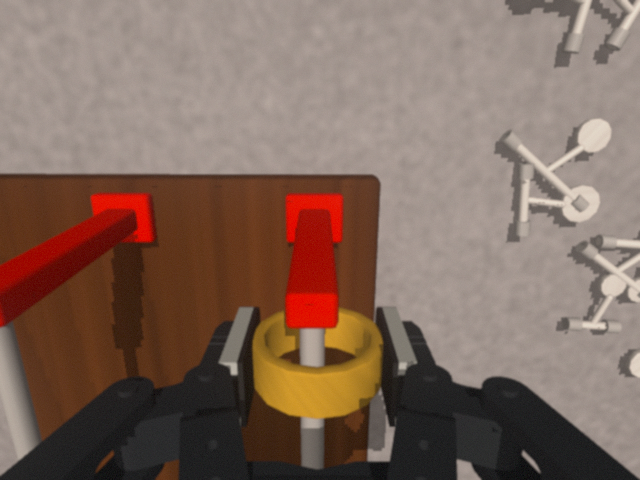

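Call:
arm_command:
  deltas:
    - [-0.4,0.015,0,0,0,0,0]
    - [-0.4,0.03,0,0,0,0,0]
    - [-0.4,0.03,0,0,0,0,0]

```text
clock: 9.05
position: [0.6467, 0.1481, 0.1163]
tool_rot: [-3.142, -0.0, 1.502]
force: [-0.5, -0.1, -1.2]
grip_width: 0.042
```

Call:
arm_command:
  deltas:
    - [-0.4,0.01,0,0,0,0,0]
    - [-0.4,0.01,0,0,0,0,0]

```text
clock: 9.3
position: [0.6468, 0.1495, 0.1163]
tool_rot: [-3.142, -0.0, 1.502]
force: [-0.2, 0.6, -1.2]
grip_width: 0.0421
```

Call:
arm_command:
  deltas:
    - [-0.4,0.01,0,0,0,0,0]
    - [-0.4,0.01,0,0,0,0,0]

```text
clock: 9.55
position: [0.6469, 0.151, 0.1163]
tool_rot: [-3.142, -0.0, 1.502]
force: [0.1, -0.5, 0.0]
grip_width: 0.0421
```

Call:
arm_command:
  deltas:
    - [-0.4,0.01,0,0,0,0,0]
    - [-0.4,0.01,0,0,0,0,0]

```text
clock: 9.8
position: [0.647, 0.1514, 0.1163]
tool_rot: [-3.141, 0.001, 1.501]
force: [-1.4, -4.1, 2.7]
grip_width: 0.0417
```

Call:
arm_command:
  deltas:
    - [-0.4,0.01,0,0,0,0,0]
    - [-0.4,0.01,0,0,0,0,0]

```text
clock: 10.05
position: [0.6471, 0.1517, 0.1163]
tool_rot: [-3.141, 0.003, 1.5]
force: [-3.5, -11.3, 5.3]
grip_width: 0.0417
```

```bash
python3 -c "
from h import *
delta(W(75,136,.117),YAW)
cv2.imwrite('pics/w8.png',cams.grab_frame('wrist'))
s=cams.grab_frame('scene')
cv2.imwrite('pics/s8.png',cv2.resize(s[200:400,260:460],None,fx=3,fy=3))
"
```

```text
clk 10.05 pos [0.6471 0.1517 0.1163] rpy [-3.141e+00  3.000e-03  1.500e+00] q [-0.06  0.76 -0.41  1.57  0.36  0.89 -0.68] w 0.0417 F [ -3.5 -11.3   5.3]
shift [-0.01   0.    -0.005] turn [-0.001  0.004  0.005]
```

View pics/w8.png

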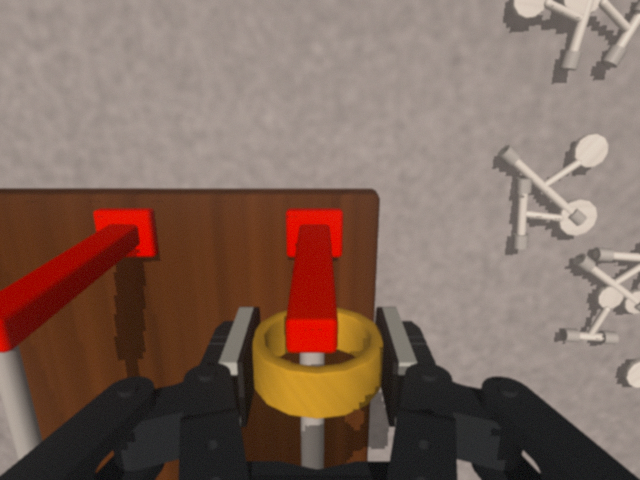

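View pics/s8.png

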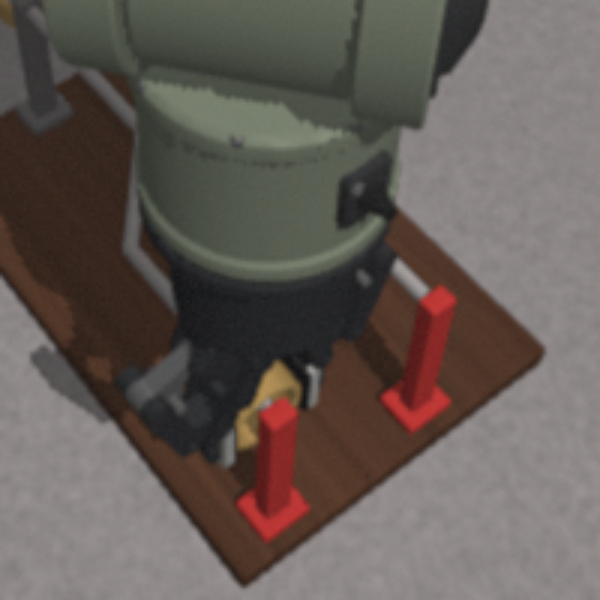

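Contact with the post (11 N). I'll back off slightly, lower until the ring nearly rests on the rail, and then look.

Call:
arm_command:
  deltas:
    - [-0.4,-0.015,0,0,0,0,0]
    - [-0.4,-0.02,0,0.02,0,0,0]
    - [-0.4,-0.02,0,0.045,0,0,0]
    - [-0.4,-0.02,0,0.065,0,0,0]
    - [-0.4,-0.02,0,0.065,0,0,0]

```text
clock: 10.78
position: [0.6469, 0.1511, 0.1065]
tool_rot: [-3.141, -0.0, 1.502]
force: [-2.2, -0.3, 3.5]
grip_width: 0.0417
```

Call:
arm_command:
  deltas:
    - [0.1,0,0,0,0,0,0]
    - [0.3,0,0,0,0,0,0]
    - [0.6,0,0,0,0,0,0]
    - [1,0,0,0,0,0,0]
    - [1,0,0,0,0,0,0]
    - [1,0,0,0,0,0,0]

```text
clock: 11.52
position: [0.6469, 0.1508, 0.1066]
tool_rot: [-3.142, -0.0, 1.501]
force: [-0.1, -0.0, -0.4]
grip_width: 0.0851
```

```bash
python3 -c "
from h import *
delta(W(75,136,.23),YAW)
cv2.imwrite('pics/w9.png',cams.grab_frame('wrist'))
"
```

```text
clk 11.53 pos [0.6469 0.1508 0.1066] rpy [-3.142 -0.     1.501] q [-0.06  0.77 -0.41  1.58  0.37  0.87 -0.68] w 0.0851 F [-0.1 -0.  -0.4]
shift [-0.004  0.001 -0.823] turn [-0.    -0.     0.006]
```

View pics/w9.png

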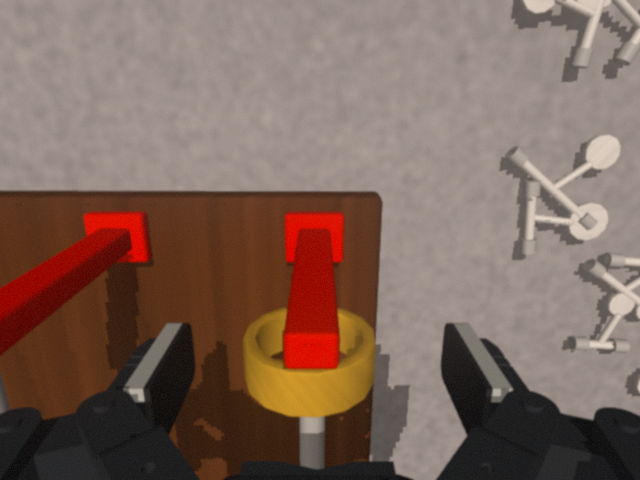

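The ring is free and hanging against the red post, with open fingers clear on both sides. I'll go straight up.

Call:
arm_command:
  deltas:
    - [1,0,0,-0.1,0,0,0]
    - [1,0,0,-0.3,0,0,0]
    - [1,0,0,-0.5,0,0,0]
    - [1,0,0,-0.75,0,0,0]
    - [1,0,0,-1,0,0,0]
    - [1,0,0,-1,0,0,0]

```text
clock: 12.32
position: [0.648, 0.1514, 0.2607]
tool_rot: [3.136, -0.002, 1.501]
force: [-0.6, 0.9, 0.0]
grip_width: 0.0855
```

Call:
arm_command:
  deltas:
    - [1,-0.3,-0.3,0,0,0,0]
    - [1,-0.6,-0.6,0,0,0,0]
    - [1,-1,-1,0,0,0,0]
    - [1,-1,-1,0,0,0,0]
    - [1,-1,-1,0,0,0,0]
    - [1,-1,-1,0,0,0,0]

```text
clock: 13.08
position: [0.4874, 0.0121, 0.2568]
tool_rot: [3.141, -0.0, 1.502]
force: [-0.6, -0.3, -0.3]
grip_width: 0.0852
```

```bash
python3 - <<'E'
from h import *
import h
s=cams.grab_frame('scene'); t=cams.grab_frame('top')
cv2.imwrite('pics/s10.png',cv2.resize(s[160:400,220:460],None,fx=2.4,fy=2.4)); cv2.imwrite('pics/t10.png',cv2.resize(t[100:320,160:440],None,fx=2.7,fy=2.7))
for n,im in(('scene',s),('top',t)):
    hsv=cv2.cvtColor(im,cv2.COLOR_BGR2HSV); c=cams.get_calibration(n)
    m=((hsv[...,0]>12)&(hsv[...,0]<30)&(hsv[...,1]>130)&(hsv[...,2]>90)).astype(np.uint8)
    k,_,st,ce=cv2.connectedComponentsWithStats(m)
    for i in range(1,k):
        if 60<st[i,4]<1500: print(n,st[i],ce[i].round(1),((onz(c,ce[i],.11)[:2]-h._r['t'])@h._r['R']*1e3).round(1))
    print(n,'pred ring',proj(c,W(75,136,.1065)))
E
```

```text
scene [ 68 171  36  26 237] [ 84.3 181.2] [ 272.4 -421.4]
scene pred ring [np.float64(345.47592971390554), np.float64(337.3143476463343)]
top [598   0  11  15  80] [603.    4.8] [ 310.2 -396.1]
top [625  41  15  23 147] [633.9  49.5] [ 247.2 -437.7]
top [478 177  12  20  75] [484.9 186.3] [  45.1 -238.7]
top pred ring [np.float64(207.95546954861658), np.float64(150.43036884973355)]
```

View pics/s10.png

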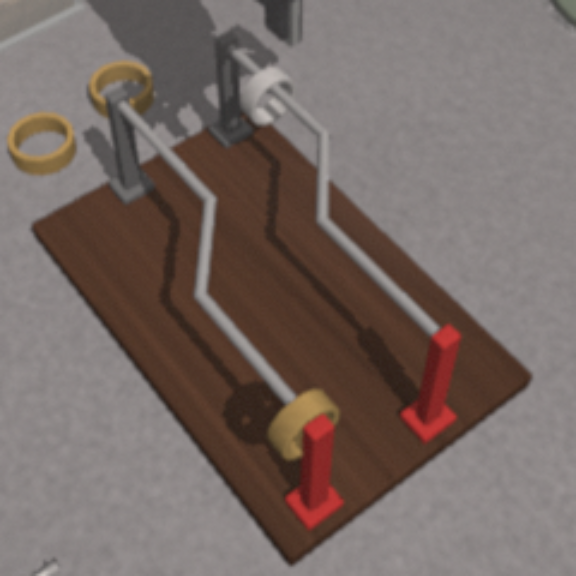

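View pics/t10.png

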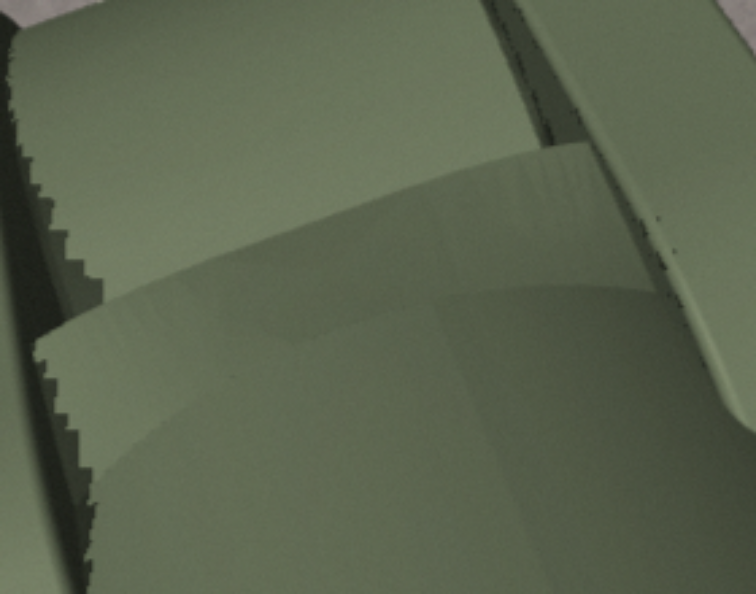

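In the scene view the brass ring's centre is at about (346,337), against a prediction of (345,337) for contact with the red post. The silver ring is at about (331,200), where it started. I'm handing in.

```bash
python3 -c "
from h import *
print(telemetry.observe()['force'],telemetry.observe()['clock']); print(job.job_done())"
```

```text
[ 0.71658092  0.84869635 -0.26429506] 13.175
the job is handed in; nothing more can be done
None
```

The brass ring is at the red post, let go and hanging on its rail, and the job was handed in at 13.2 s. I gripped it from above, lifted it about 11 mm so the rail ran through its middle, and slid it round both bends. It met the red post with an 11 N push. I then backed off slightly, lowered it, opened the gripper and moved the arm clear.

**Last checks:**
- **Brass ring:** in the last scene view its centre was within about 1 pixel of where contact with the post (rack y of about 136 mm) would put it.
- **Silver ring:** it was within about 1 pixel of its starting place in the same view.
- **Robot:** the force on the tool was about zero before handing in.

**Failed or disagreeing checks:**
- The last top view was blocked by the arm, and the colour mask missed the brass ring in the scene view. The final positions therefore rest on my reading of one camera view by eye.
- I did not measure the ring's speed after release. It looked settled in the pictures.
- When I fitted the rack's position, the bends and post tops disagreed by about ±2.5 mm in x. This was within the clearances.

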